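# Load reagent packs into the analyser's feed chute

## Robot

A 7-joint arm with a two-finger parallel gripper is mounted at the origin on the work surface. World frame = base frame: x ahead of the robot, y to its left, z up, the work surface at z = 0. Lengths are in m, angles in rad, forces in N, time in s.
With the tool pointing down it reaches from about 0.4 to 0.875 m from the base axis. Payload 6.5 kg.
Tool frame: the origin (TCP) lies at the very end of the fingers, on their centre line; the grasp point (between the pads) lies 19 mm behind it (grip_point_offset is the distance from the TCP to the grasp point, in m); z points along the fingers, y is the line along which they close (so a half turn about z gives the same grasp; the last joint's range is limited). The gripper opens to 88 mm and grips with 3 to 60 N. Pads are 18 mm wide; open, the fingers measure 123 mm over their backs; the gripper's body (75 mm by 187 mm) begins 45 mm behind the grasp point.
Start: joints at [-1.4, 0.536, -0.004, 1.538, 0.003, 1.067, -0.071], TCP at [0.152, 0.632, 0.239] pointing down, gripper open.
Joint ranges: [-2.7, 2.7], [-0.37, 2.16], [-1.27, 1.26], [0.24, 2.4], [-1.31, 4.45], [0.19, 1.91], [-2.76, 2.76]. Speed limits (rad/s): [2.39, 2.39, 3.14, 3.14, 3.14, 3.14, 3.14].

## Interface

Orientations are given as a 3x3 rotation matrix whose columns are the frame's x, y, z axes.
In Python, from workcell import goto, move_linear, movej, move_gripper, sleep, ik, camera, camera_model, MotionError, job_done, current_t, current_q, current_joint_vel, current_tau, current_tool_pos, current_eef_rot, current_contact_force, current_wrist_torque, current_opening, grip_point_offset gives the robot as it stands. Calls block until the motion is done:
- goto(position, orientation): joint-space move of the TCP to a pose.
- move_linear(position, v=0.15, ori=None, contact_N=None): straight line of the TCP; ori=None keeps the orientation; v is the mean speed in m/s. With contact_N (N) it stops when the force on the tool has changed by that much, and returns True; else False.
- movej(angles): joint-space move.
- move_gripper(opening, grasp_force=None): finger opening in m; grasp_force is the grip in N (None keeps the last); returns when the fingers have stopped.
- sleep(seconds).
- ik(position, orientation): joint angles nearest the present ones, or None.
- camera(name): name is "side" or "top"; returns the picture (480x640x3 uint8, red, green, blue); there is no depth.
- camera_model(name): a dict with "fx", "fy", "cx", "cy" (pixels), "position" and "rotation" of the camera in the world. Camera axes: x right, y down, z forward; pixel columns grow to the right and rows downward; lengths in m; the calibration is good to about 2 mm. A picture is of the moment at which its call begins. camera_model takes no time and is no camera call.
A pose or a line that the arm cannot do raises MotionError and nothing moves.
- job_done(): hands the job in, once; it reports no verdict.
Readings, each from a call of its own:
- current_t(): time.
- current_q(): joint angles.
- current_joint_vel(): joint speeds.
- current_tau(): joint torques, N m.
- current_tool_pos(): TCP position.
- current_eef_rot(): TCP orientation.
- current_contact_force(): force on the tool from outside, world axes, zero at the start.
- current_wrist_torque(): the same for the moment, N m.
- current_opening(): finger opening in m.
Only numpy, scipy, OpenCV 4.12 (cv2) and the standard library are available. Lean on these libraries where they do the work, as an engineer would, in place of code of your own. Each camera call takes 0.05 s, during which the arm holds its last target. There are 200 camera calls.

## Task

Load both white reagent packs into the analyser's empty sloping feed chute, each lying on the chute floor cap up with its low toe leading downhill, so that they end up one behind the other against the stop at the foot. One pack lies on the bench; the other is under the carousel's clear hood, so turn the carousel by its rim pegs until that pack is out in front of the hood, and only then pick it up. Leave everything else in its place, and do not tip or spill off what rides on the carousel.

Things in the scene. Friction and masses are not known exactly. Their poses are not given: they have to be found in the camera images.
- bench_pack_center (a point): White reagent pack standing cap up on the bench, a block 100 long (x), 36 wide (y), 50 high (z), 0.18 kg give or take 30 %. Full height from x = -50 to +34; the last 16 at +x, the toe, are only 26 high. Grey screw cap (28 across, 12 high) on top towards the rear, at x = -30. Point: middle of the block, 25 above its underside; +x towards the toe, +z up to the cap.
- carousel_pack_center (a point): The same kind of pack, standing cap up on the carousel's tray, at the start in one of the two compartments under the hood. Point and axes as for the other pack.
- bench_pack_toe (a point): The bench pack's toe: middle of the front end face (50 ahead of the middle along x, 13 above the underside).
- carousel_pack_toe (a point): The same point on the carousel pack.
- bench_pack_cap (a point): The middle of the top of the bench pack's screw cap (x = -30, 62 above the underside).
- carousel_pack_cap (a point): The same point on the carousel pack.
- bench_pack: The bench pack taken as a whole, origin at the middle of its underside, same axes.
- carousel_pack: The carousel pack taken as a whole, origin at the middle of its underside, same axes.
- chute_floor: Slick black floor of the fixed aluminium chute, sloping 30 degrees. Origin on its centre line at the stop, a plate across the foot; +x runs uphill along the floor, z square out of the floor, y across. 310 long, 46 wide between side walls 14 high. The white housing below the stop is 130 high.
- bridge (a point): Middle of the underside of the chute's upper bridge, 72 above the floor at x = 215 along it (axes as chute_floor). The bridge is steel, 20 long in x, 4 thick, legs out to y = +-30. The chute is open above it (x = 225 to 310): shorter than a pack, so lay the pack parallel to the slope, toe under the bridge; let go there it slides down by itself. A like bridge stands at x = 50.
- carousel: The carousel's fixed base: origin on the bench at the turning axis, z up, +x roughly away from the robot. The hood, a clear flat roof 127 to 137 above the bench, covers x = 32 to 205, y = -180 to 180; in front of it (x below 32) the tray is open. Clear wall behind, at x = 202.
- tray (a joint): Angle of the carousel's round tray (rad), anticlockwise from above; range a full turn either way, slight friction (0.2 N m, more when turned fast), stays where it is left. Tray radius 165, top 30 above the bench; four radial dividers 15 high make four compartments. Hub 32 across, its top 75 above the bench.
- peg (a point): One of four steel pegs by which the tray is turned: 14 thick, top 90 above the bench, this point half-way up (60). One stands at the outer end of each divider, 155 from the axis; from the base's +x they stand at the tray angle plus 0 (this one), 90, 180 and 270 degrees.
- jar: Bystander on the tray: amber jar, 54 across, 55 high; starts in the other compartment under the hood. Origin at its underside.
- pot: Bystander on the tray: small grey pot with a white lid, 50 across, 48 high; starts in one of the compartments in front of the hood. Origin at its underside.
- tube_rack: Bystander: wire rack of capped tubes on the bench, 90 x 170, 107 high. Origin at its underside.
- cup: Bystander: clear specimen cup with lid on the bench, 54 across, 55 high. Origin at its underside.
- wash_bottle: Bystander: white bottle on the bench, 66 across, 170 high. Origin at its underside.
- tip_box: Bystander: grey box with clear lid on the bench, 85 x 120, 68 high. Origin at its underside.
- marker: Bystander: marker pen, 120 long, lying on a sheet of paper. Origin at its underside.

How it is judged:
On the way:
1. the carousel has been turned so that its pack, still standing on the tray, is out in front of the hood (x of carousel_pack_center in the frame of carousel below -0.035 m and horizontal distance between carousel_pack_center and carousel below 0.16 m and z of carousel_pack_center in the frame of carousel between 0.05 and 0.06 m and contact force between the fingers and carousel_pack below 0.1 N and (value of joint tray above 0.8 rad or value of joint tray below -0.8 rad)), for 0.2 s.
At the end, for the whole second after the job is handed in: Both packs at rest on the chute floor, either order: the first with its toe within 12 mm of the stop, the second with its toe 85 to 118 mm from it, each cap up, toe downhill, within 12 mm of the centre line, 0.15 rad of its direction and 7 mm of lying flat ((((x of bench_pack_toe in the frame of chute_floor between -0.01 and 0.012 m and x of bench_pack_center in the frame of chute_floor above 0.03 m and y of bench_pack_center in the frame of chute_floor between -0.012 and 0.012 m and z of bench_pack_center in the frame of chute_floor between 0.018 and 0.032 m and z of bench_pack_cap in the frame of chute_floor above 0.052 m and angle between the x axis of bench_pack_center and the x axis of chute_floor, either way round below 0.15 rad) and (x of carousel_pack_toe in the frame of chute_floor between 0.085 and 0.118 m and x of carousel_pack_center in the frame of chute_floor above 0.125 m and y of carousel_pack_center in the frame of chute_floor between -0.012 and 0.012 m and z of carousel_pack_center in the frame of chute_floor between 0.018 and 0.032 m and z of carousel_pack_cap in the frame of chute_floor above 0.052 m and angle between the x axis of carousel_pack_center and the x axis of chute_floor, either way round below 0.15 rad)) or ((x of carousel_pack_toe in the frame of chute_floor between -0.01 and 0.012 m and x of carousel_pack_center in the frame of chute_floor above 0.03 m and y of carousel_pack_center in the frame of chute_floor between -0.012 and 0.012 m and z of carousel_pack_center in the frame of chute_floor between 0.018 and 0.032 m and z of carousel_pack_cap in the frame of chute_floor above 0.052 m and angle between the x axis of carousel_pack_center and the x axis of chute_floor, either way round below 0.15 rad) and (x of bench_pack_toe in the frame of chute_floor between 0.085 and 0.118 m and x of bench_pack_center in the frame of chute_floor above 0.125 m and y of bench_pack_center in the frame of chute_floor between -0.012 and 0.012 m and z of bench_pack_center in the frame of chute_floor between 0.018 and 0.032 m and z of bench_pack_cap in the frame of chute_floor above 0.052 m and angle between the x axis of bench_pack_center and the x axis of chute_floor, either way round below 0.15 rad))) and linear speed of each of bench_pack, carousel_pack below 0.02 m/s); the robot touches nothing.
It fails at once if something standing on the bench was shifted by more than 30 mm (distance of any of tube_rack, cup, wash_bottle, tip_box, marker from where it was at the start of the episode above 0.03 m).
It fails at once if the jar or the small pot on the carousel was tipped over or left the tray (angle between any of jar, pot's own z axis and vertical above 0.6 rad or horizontal distance between any of jar, pot and carousel above 0.18 m).
It also fails if it takes over 70 s, if anything falls off the work surface, if the arm or the gripper's body presses on something with over 40 N, if the wrist force passes 120 N, or if a joint passes its speed limit or range.

## Working session

There is one attempt and no reset: what is moved stays moved. The work goes in short steps, each a Python script; the robot and the scene stay as the last script left them, time stands still between calls to the robot, and variables do not carry over. Pictures are saved under pics/ and viewed, on a budget of 10 in all, crops included, one or two more only if the job needs it, and the job is handed in when it is done.

```bash
mkdir -p pics; ls
python3 - <<'E'
from workcell import *
import cv2
for n in("top","side"):
    im=camera(n); cv2.imwrite(f"pics/{n}0.png",im[:,:,::-1]); m=camera_model(n); print(n,m)
print(current_t(),grip_point_offset if not callable(grip_point_offset) else grip_point_offset())
E
```

```text
pics
top {'fx': 517.9914284794763, 'fy': 517.9914284794763, 'cx': 319.9973483539252, 'cy': 236.8345819649571, 'position': array([ 0.27284086, -0.04026628,  1.67168867]), 'rotation': array([[-1.46766420e-03, -9.87255107e-01,  1.59138932e-01],
       [-9.99998867e-01,  1.50198716e-03,  9.54006764e-05],
       [-3.33209438e-04, -1.59138612e-01, -9.87256193e-01]])}
side {'fx': 554.6390263693206, 'fy': 554.6390263693206, 'cx': 324.7462753376647, 'cy': 235.28713464220067, 'position': array([-0.17989306, -1.14339674,  0.9600732 ]), 'rotation': array([[ 0.83865811, -0.27060686,  0.47267801],
       [-0.54417837, -0.45273081,  0.70633187],
       [ 0.02285765, -0.84959211, -0.52694476]])}
0.1 0.0187
```

View pics/top0.png

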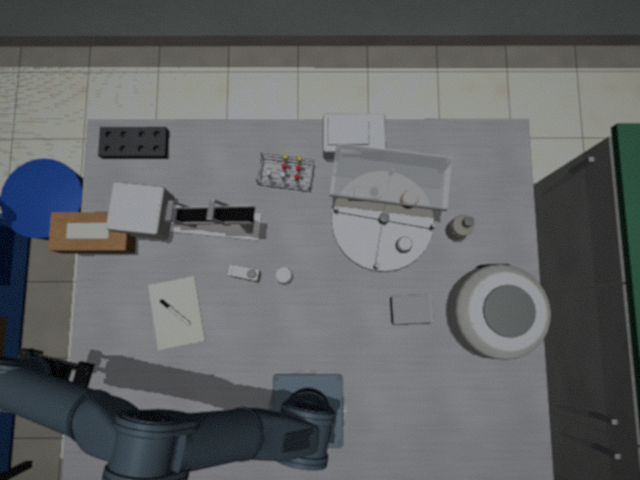

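View pics/side0.png

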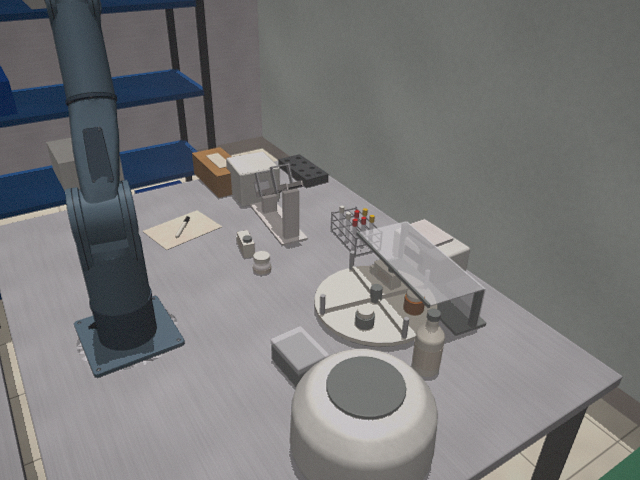

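Run:
```python
import cv2
def crop(n,x0,x1,y0,y1,s,o):
    im=cv2.imread(f"pics/{n}0.png")[y0:y1,x0:x1]; cv2.imwrite(f"pics/{o}.png",cv2.resize(im,None,fx=s,fy=s,interpolation=cv2.INTER_CUBIC))
crop("top",160,290,190,290,6,"a"); crop("top",320,480,140,280,5,"b"); crop("side",230,490,150,345,3,"c")
```

```text
(no output)
```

View pics/a.png

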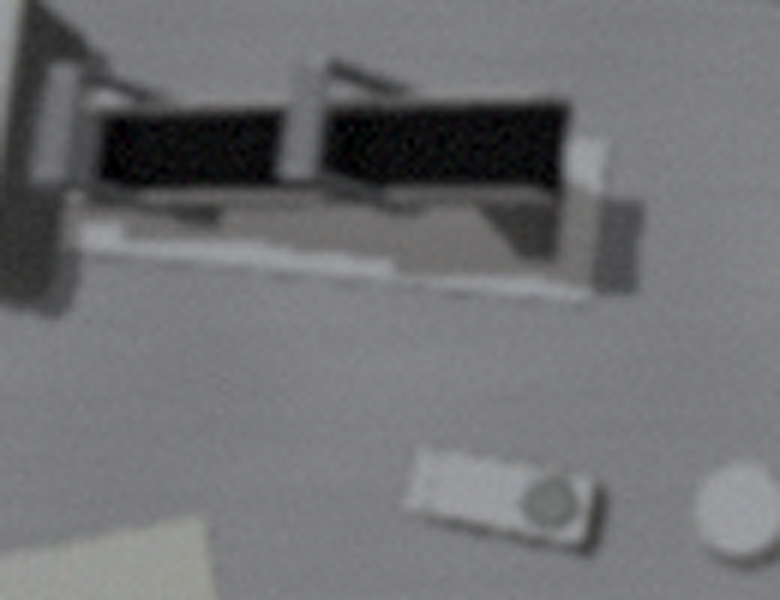

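View pics/b.png

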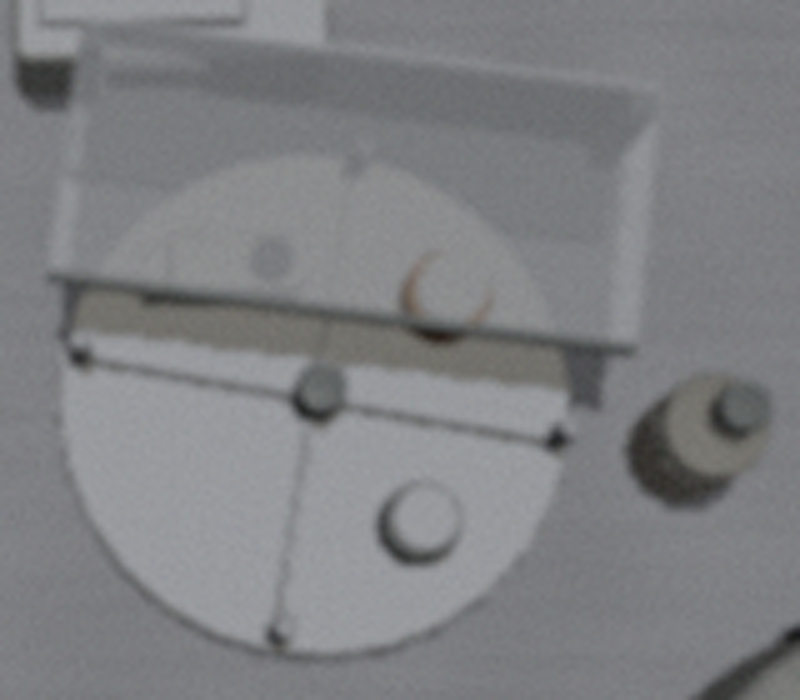

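View pics/c.png

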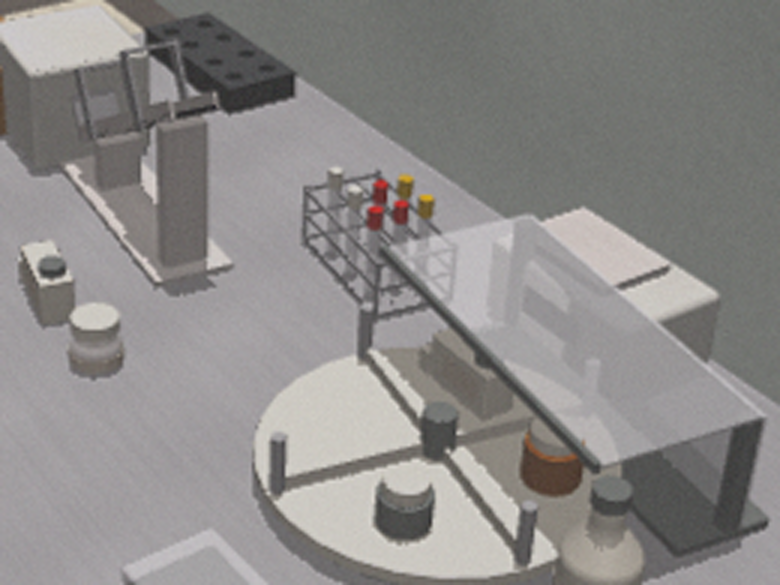

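Top view: the bench pack has its toe at left (≈(228,270)) and its cap at ≈(251,273). The chute rises to the right, with the floor's upper end at ≈(254,207–221). The tray pegs are at ≈(336,211), (376,266) and (432,228), with the hub at ≈(384,217). The carousel pack is in the back-left compartment (cap ≈(374,192)), the jar back right and the pot front right. I'll measure these now.

```bash
cat > h.py <<'E'
from workcell import *
import numpy as np, cv2
def ray(n,p):
    m=camera_model(n); d=m["rotation"]@np.array([(p[0]-m["cx"])/m["fx"],(p[1]-m["cy"])/m["fy"],1.]); return m["position"],d/np.linalg.norm(d)
def onz(n,p,z):
    o,d=ray(n,p); return o+d*(z-o[2])/d[2]
def tri(pt,ps):
    o1,d1=ray("top",pt); o2,d2=ray("side",ps)
    s=np.linalg.lstsq(np.c_[d1,-d2],o2-o1,rcond=None)[0]; a,b=o1+d1*s[0],o2+d2*s[1]
    return (a+b)/2,np.linalg.norm(a-b)
A=lambda x,y:(160+x/6-.4,190+y/6-.4)
B=lambda x,y:(320+x/5-.4,140+y/5-.4)
C=lambda x,y:(230+x/3-.33,150+y/3-.33)
E
python3 - <<'E'
from h import *
np.set_printoptions(precision=4,suppress=True)
print("pegs side L,F,R",*[onz("side",C(*p),.09) for p in((367,308),(278,437),(528,506))])
print("pegs top L,F,R",*[onz("top",B(*p),.09) for p in((82,350),(281,630),(562,434))])
print("hub",onz("side",C(439,408),.075),onz("top",B(322,382),.075))
print("carcap",onz("top",B(271,257),.092),"jar",onz("top",B(450,285),.085),"pot",onz("top",B(425,518),.078), "bottle",onz("top",B(742,408),.17),onz("side",C(611,490),.17))
print("cap",onz("top",A(549,500),.062),onz("side",C(51,265),.062))
for n,p in dict(brF=((328,66),(178,43)),brN=((320,180),(122,53)),wF=((571,98),(215,99)),wN=((558,188),(145,128))).items(): print(n,*tri(A(*p[0]),C(*p[1])))
print("floor corner rays at z=.25",*[onz("top",A(*p),.25) for p in((568,104),(325,108),(104,116),(560,187),(325,182),(104,186))])
im=cv2.imread("pics/top0.png"); g=cv2.cvtColor(im,cv2.COLOR_BGR2GRAY)
r=g[258:288,222:268]; t,m=cv2.threshold(cv2.resize(r,None,fx=4,fy=4,interpolation=cv2.INTER_CUBIC),0,255,cv2.THRESH_OTSU)
c=max(cv2.findContours(m,0,2)[0],key=cv2.contourArea); b=cv2.boxPoints(cv2.minAreaRect(c))/4+[221.6,257.6]
print(t,"pack box",b,*[onz("top",p,.05) for p in b])
# black floor mask edges per column
blk=g<35
for x in range(178,256,8):
    ys=np.where(blk[195:230,x])[0]+195; print(x,ys.min() if len(ys) else None, ys.max() if len(ys) else None,end="; ")
E
```

```text
pegs side L,F,R [ 0.6171 -0.094   0.09  ] [ 0.4382 -0.2162  0.09  ] [ 0.5614 -0.3959  0.09  ]
pegs top L,F,R [ 0.6138 -0.0902  0.09  ] [ 0.4382 -0.211   0.09  ] [ 0.5601 -0.3877  0.09  ]
hub [ 0.5928 -0.2393  0.075 ] [ 0.5962 -0.2413  0.075 ]
carcap [ 0.6727 -0.2089  0.092 ] jar [ 0.6562 -0.3218  0.085 ] pot [ 0.5093 -0.3032  0.078 ] bottle [ 0.561  -0.4769  0.17  ] [ 0.5578 -0.4828  0.17  ]
cap [0.4188 0.1745 0.062 ] [0.4139 0.1688 0.062 ]
brF [0.614  0.2615 0.2238] 0.004822775166309324
brN [0.5542 0.2651 0.2253] 0.004070446584001773
wF [0.597  0.1487 0.2114] 0.0039453456482205764
wN [0.5424 0.1633 0.1892] 0.035976755050515494
floor corner rays at z=.25 [0.5873 0.1442 0.25  ] [0.5855 0.2578 0.25  ] [0.5819 0.361  0.25  ] [0.5478 0.1472 0.25  ] [0.5503 0.2567 0.25  ] [0.5486 0.3596 0.25  ]
135.0 pack box [[226.4053 274.1224]
 [228.4775 263.2433]
 [249.6038 267.2674]
 [247.5316 278.1465]] [0.4163 0.2535 0.05  ] [0.4505 0.2479 0.05  ] [0.4377 0.1812 0.05  ] [0.4036 0.187  0.05  ]
178 210 219; 186 210 220; 194 210 220; 202 209 220; 210 None None; 218 209 219; 226 209 219; 234 209 220; 242 208 219; 250 208 220;
```

```bash
cat >> h.py <<'E'
def onplane(n,p,P,N):
    o,d=ray(n,p); return o+d*(((P-o)@N)/(d@N))
E
python3 - <<'E'
from h import *
np.set_printoptions(precision=4,suppress=True)
g=cv2.cvtColor(cv2.imread("pics/top0.png"),cv2.COLOR_BGR2GRAY).astype(float)
br=np.array([.584,.263,.2245]); yaw=0.
def edge(x,up):  # half-level crossing
    col=g[:,x-1:x+2].mean(1); thr=50
    ys=range(214,196,-1) if up else range(214,232)
    for y in ys:
        if col[y]>thr:
            q=y+1 if up else y-1; return q+(y-q)*(thr-col[q])/(col[y]-col[q])
for it in range(3):
    u=np.array([np.sin(yaw)*.866,-np.cos(yaw)*.866,.5]); n=np.array([-np.sin(yaw)*.5,np.cos(yaw)*.5,.866])
    O=br-.225*u-.074*n
    cols=[x for x in list(range(183,205,3))+list(range(220,252,3))]
    F=np.array([onplane("top",(x,edge(x,True)),O,n) for x in cols]); N=np.array([onplane("top",(x,edge(x,False)),O+.014*n,n) for x in cols])
    fF=np.polyfit(F[:,1],F[:,0],1); fN=np.polyfit(N[:,1],N[:,0],1); yaw=-np.arctan((fF[0]+fN[0])/2)
    yaw=np.arctan(-(fF[0]+fN[0])/2)
    print("slopes",fF[0],fN[0],"x at y=.2: far",np.polyval(fF,.2),"near",np.polyval(fN,.2),"x at bridge y",np.polyval(fF,.263),np.polyval(fN,.263),"O",O,"res",np.std(F[:,0]-np.polyval(fF,F[:,1])))
# upper end check
for y in (211,214,217):
    r=g[y,245:262]; i=np.where(r>50)[0][0]; p=(245+i-1+(50-r[i-1])/(r[i]-r[i-1]),y); q=onplane("top",p,O,n); print("end x along floor",(q-O)@u)
# pack rear/toe edges, axis from top box
m=camera_model("top")
E
```

```text
slopes 0.10535642348697775 0.1085580847253931 x at y=.2: far 0.6024529096594597 near 0.5598639878434737 x at bridge y 0.6090903643391393 0.5667031471811734 O [0.584  0.4209 0.0479] res 0.00032116600859412054
slopes 0.10608264577517472 0.1092255943975788 x at y=.2: far 0.6027573208232831 near 0.5596128524352837 x at bridge y 0.6094405275071192 0.5664940648823311 O [0.6008 0.42   0.0479] res 0.0003260497235660581
slopes 0.10608253769631262 0.1092257498445001 x at y=.2: far 0.6027596146898015 near 0.5596114795332128 x at bridge y 0.6094428145646692 0.5664927017734163 O [0.6009 0.4199 0.0479] res 0.0003260815265315824
end x along floor 0.3085896209450078
end x along floor 0.3075859104946285
end x along floor 0.3084069924250277
```

```bash
cat >> h.py <<'E'
yaw=-.107; _s,_c=np.sin(yaw),np.cos(yaw)
U=np.array([_s*.866,-_c*.866,.5]); Nn=np.array([-_s*.5,_c*.5,.866]); W=np.cross(Nn,U)
O=np.array([.584,.263,.2245])-.225*U-.074*Nn; O=O+W*(((np.array([.586,.263,O[2]])-O)@W)/1)*1.0
def R(x,z):
    x=np.array(x,float)/np.linalg.norm(x); z=np.array(z,float)/np.linalg.norm(z); x=x-(x@z)*z; x/=np.linalg.norm(x)
    return np.c_[x,np.cross(z,x),z]
def chute(x,y,z): return O+x*U+y*W+z*Nn
RC=lambda s:R(-s*U,-Nn)
E
python3 - <<'E'
from h import *
np.set_printoptions(precision=3,suppress=True)
print("O",O,"W",W)
down=[0,0,-1]; toe=[.188,.982,0]
for s in(1,-1):
    print(s,"bench",ik([.4225,.202,.02],R(s*np.array(toe),down)),"up",ik([.4225,.202,.2],R(s*np.array(toe),down)))
    for x,z in((.245,.02),(.245,.036),(.34,.036),(.36,.1)): print("  chute",x,z,chute(x,0,z),ik(chute(x,0,z),RC(s)))
ax=np.array([.590,-.241])
for a in (155,180,205): 
  for dz in(0,90,180,270):
    p=ax+.155*np.array([np.cos(np.radians(a)),np.sin(np.radians(a))]); t=np.radians(a+dz); print(a,dz,p,ik([*p,.077],R([np.cos(t),np.sin(t),0],down)))
E
```

```text
O [0.603 0.42  0.048] W [ 0.994 -0.107 -0.   ]
1 bench [-0.774  0.642  0.287  2.136 -0.432  0.418 -0.332] up [-0.943  0.301  0.477  2.063 -0.188  0.818 -0.544]
  chute 0.245 0.02 [0.581 0.219 0.188] [-0.993  0.817  0.604  1.455  0.002  1.278 -0.591]
  chute 0.245 0.036 [0.582 0.227 0.202] [-0.997  0.808  0.603  1.431  0.006  1.311 -0.594]
  chute 0.34 0.036 [0.573 0.145 0.249] [-0.999  0.697  0.708  1.551  0.033  1.278 -0.483]
  chute 0.36 0.1 [0.575 0.159 0.315] [-1.013  0.643  0.719  1.464  0.06   1.412 -0.474]
-1 bench [-0.366  0.629 -0.216  2.113  0.308  0.429  2.129] up [-0.437  0.287 -0.123  2.035  0.047  0.822  2.365]
  chute 0.245 0.02 [0.581 0.219 0.188] [-0.53   0.744 -0.162  1.42   0.481  1.401  2.179]
  chute 0.245 0.036 [0.582 0.227 0.202] [-0.537  0.738 -0.167  1.396  0.476  1.432  2.184]
  chute 0.34 0.036 [0.573 0.145 0.249] [-0.459  0.602 -0.132  1.514  0.478  1.408  2.282]
  chute 0.36 0.1 [0.575 0.159 0.315] [-0.474  0.557 -0.14   1.426  0.462  1.535  2.324]
155 0 [ 0.45  -0.175] [-0.028  0.549  0.384  2.098 -0.376  0.561  1.762]
155 90 [ 0.45  -0.175] [-0.502  0.858  1.084  2.12  -1.062  0.872 -2.333]
155 180 [ 0.45  -0.175] [-0.398  0.729  0.901  2.116 -0.889  0.737 -0.91 ]
155 270 [ 0.45  -0.175] [-0.22   0.611  0.638  2.108 -0.631  0.618  0.427]
180 0 [ 0.435 -0.241] [ 0.017  0.593  0.51   2.066 -0.501  0.603  2.445]
180 90 [ 0.435 -0.241] [-0.355  0.877  1.084  2.084 -1.06   0.893 -1.776]
180 180 [ 0.435 -0.241] [ 0.244  0.545  0.215  2.054 -0.209  0.564 -0.965]
180 270 [ 0.435 -0.241] [-0.193  0.698  0.806  2.077 -0.796  0.707  1.141]
205 0 [ 0.45  -0.307] [ 0.422  0.595  0.122  1.931 -0.117  0.622  2.625]
205 90 [ 0.45  -0.307] [-0.221  0.936  1.083  1.966 -1.056  0.957 -1.29 ]
205 180 [ 0.45  -0.307] [-0.221  0.936  1.083  1.966 -1.056  0.957  0.28 ]
205 270 [ 0.45  -0.307] [ 0.112  0.659  0.537  1.949 -0.526  0.674  1.415]
```

Run:
```python
from h import *
Rb=R([.188,.982,0],[0,0,-1])
goto([.4225,.202,.16],Rb)
move_linear([.4225,.202,.02],v=.12)
move_gripper(.02,25); print("open",current_opening(),current_contact_force())
move_linear([.4225,.202,.16],v=.15); print(current_opening(),current_contact_force(),current_t())
goto(chute(.36,0,.12),RC(1)); move_linear(chute(.36,0,.05),v=.12)
print(current_tool_pos()-chute(.36,0,.05),current_contact_force(),current_t())
t,s=camera("top"),camera("side")
cv2.imwrite("pics/t1.png",t[:,:,::-1]);cv2.imwrite("pics/s1.png",s[:,:,::-1])
a=cv2.resize(t[180:270,170:300],None,fx=6,fy=6,interpolation=2)[:,:,::-1]; b=cv2.resize(s[130:250,225:345],None,fx=4,fy=4,interpolation=2)[:,:,::-1]
a=cv2.resize(t[185:265,175:290],None,fx=3.4,fy=3.4,interpolation=2)[:,:,::-1]; a=a[:480]
H=max(len(a),len(b)); p=np.zeros((H,a.shape[1]+b.shape[1],3),np.uint8); p[:len(a),:a.shape[1]]=a; p[:len(b),a.shape[1]:]=b
cv2.imwrite("pics/m1.png",p[:, :800]); print(p.shape)
```

```text
open 0.03545095356723708 [-0.35237495 -1.23455177  0.1576475 ]
0.03585571517704006 [ 0.24678083 -0.04757376 -1.58411391] 5.1917
[0.00017005 0.00039135 0.00037963] [ 0.18363435  0.09763638 -1.20232792] 6.8417
(480, 871, 3)
```

View pics/m1.png

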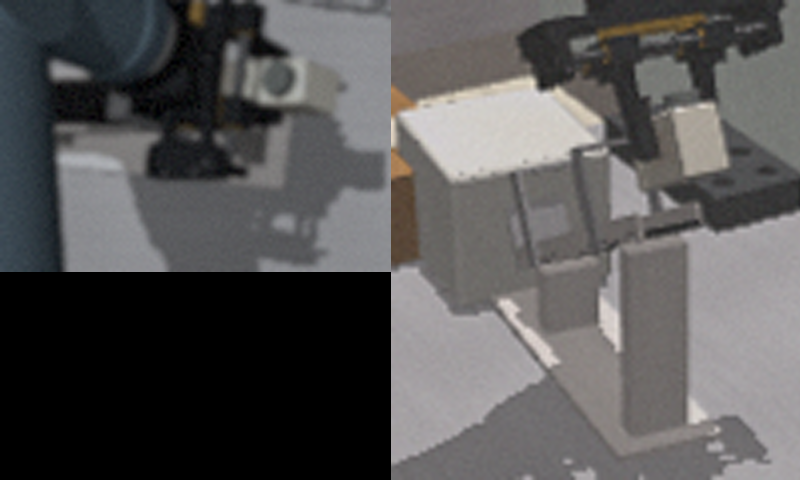

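The picture shows the pack held level with the slope above the chute's upper end, with the cap at top pixel ≈(256.7,208.2) and the rear face centred at side pixel ≈(302,164). Comparing these with the tool pose gives the camera bias.

```bash
cat >> h.py <<'E'
def proj(n,P):
    m=camera_model(n); q=m["rotation"].T@(np.array(P)-m["position"]); return np.array([m["cx"]+m["fx"]*q[0]/q[2],m["cy"]+m["fy"]*q[1]/q[2]])
E
python3 - <<'E'
from h import *
np.set_printoptions(precision=4,suppress=True)
T=current_tool_pos(); und=T-.02*Nn
cap=und+.03*U+.062*Nn; rear=und+.05*U+.025*Nn
print("cap top exp",proj("top",cap),"rear side exp",proj("side",rear))
for y in(-.018,.018): print([proj("side",und+.05*U+y*W+z*Nn) for z in(0,.05)])
t=cv2.imread("pics/t1.png"); 
P=onplane("top",(256.7,208.2),cap,Nn); print("cap top lateral/long err",(P-cap)@W,(P-cap)@U)
P=onplane("side",(302.1,164.1),rear,U); print("rear side lateral/vert err",(P-rear)@W,(P-rear)@Nn)
for n,px in dict(brF=(178,43),brN=(122,53),wF=(215,99)).items(): print(n,C(*px))
print("exp bridge ends",proj("side",chute(.225,.03,.074)),proj("side",chute(.225,-.03,.074)),proj("side",chute(.31,.025,.014)),proj("top",chute(.225,.03,.074)),proj("top",chute(.225,-.03,.074)), A(328,66),A(320,180))
E
```

```text
cap top exp [255.9112 206.5465] rear side exp [303.1512 163.7404]
[array([299.2289, 173.5229]), array([295.5172, 156.0976])]
[array([310.6975, 171.2954]), array([307.0482, 154.0211])]
cap top lateral/long err -0.004584313171415007 0.0033436135585959044
rear side lateral/vert err -0.0033918367134369055 -0.00045098530639032706
brF (289.00333333333333, 164.00333333333333)
brN (270.3366666666667, 167.33666666666664)
wF (301.3366666666667, 182.67)
exp bridge ends [289.0384 163.9909] [271.4028 167.2588] [301.3472 180.2155] [215.2815 199.1771] [212.3859 219.6364] (214.26666666666665, 200.6) (212.93333333333334, 219.6)
```

Run:
```python
from h import *
move_linear(chute(.33,.004,.038),v=.12)
t,s=camera("top"),camera("side")
cv2.imwrite("pics/t2.png",t[:,:,::-1]);cv2.imwrite("pics/s2.png",s[:,:,::-1])
b=cv2.resize(s[140:205,262:327],None,fx=8,fy=8,interpolation=2); a=cv2.resize(t[190:240,230:265],None,fx=8,fy=8,interpolation=2)
p=np.zeros((520,800,3),np.uint8); p[:400,:280]=a; p[:,280:]=b
cv2.imwrite("pics/m2.png",p[:,:,::-1]); T=current_tool_pos(); und=T-.02*Nn
np.set_printoptions(precision=1,suppress=True)
f=lambda q:(q-[262,140])*8+[284,4]; g=lambda q:(q-[230,190])*8+4
print("side rear corners",[f(proj("side",und+.05*U+y*W+z*Nn)) for y in(-.018,.018) for z in(0,.05)])
print("side wall ends, floor",[f(proj("side",chute(.31,y,z))) for y in(-.023,.023) for z in(0,.014)])
print("top cap, rear top corners",g(proj("top",und+.03*U+.062*Nn)),[g(proj("top",und+.05*U+y*W+.05*Nn)) for y in(-.018,.018)])
print("top wall ends z14",[g(proj("top",chute(.31,y,.014))) for y in(-.023,.023)])
```

```text
side rear corners [array([570.3, 313.8]), array([541.1, 177. ]), array([660.5, 295.9]), array([631.8, 160.3])]
side wall ends, floor [array([490.2, 385.7]), array([482.3, 349. ]), array([601.7, 363. ]), array([594. , 326.7])]
top cap, rear top corners [167.1 135.6] [array([228.9, 194.7]), array([242.1,  91.4])]
top wall ends z14 [array([158.2, 257. ]), array([174.4, 132. ])]
```

View pics/m2.png

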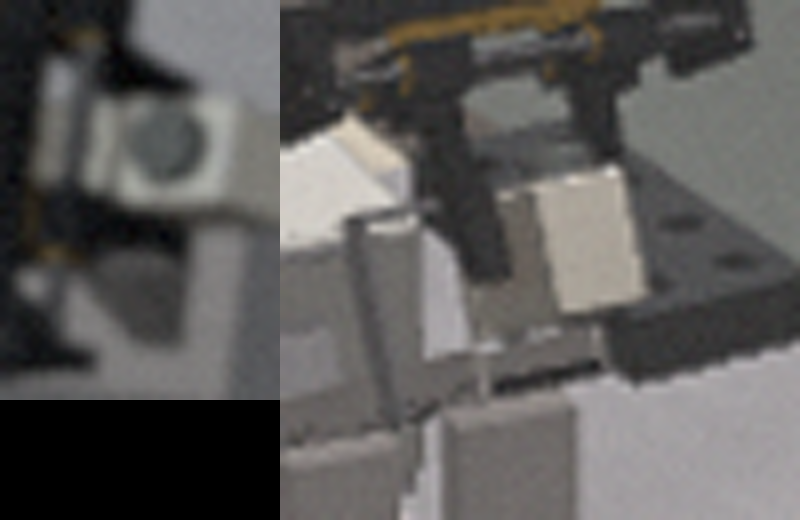

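The side view shows the pack's rear face at x≈535–648, 1 px (about 3.5 mm) to the robot side of where the tool pose puts it, while the chute end (490–605) matches the model. A 4–5 mm shift therefore centres the pack. I'll insert it now and lower it until contact.

Run:
```python
from h import *
np.set_printoptions(precision=4,suppress=True)
f0=current_contact_force()
print(move_linear(chute(.247,.0045,.037),v=.08,contact_N=6),current_contact_force()-f0)
c=move_linear(chute(.247,.0045,.012),v=.03,contact_N=3)
T=current_tool_pos()-O; print("contact",c,"x,y,z",T@U,T@W,T@Nn,current_contact_force()-f0,current_t())
s=camera("side"); cv2.imwrite("pics/s3.png",cv2.resize(s[130:220,250:350],None,fx=6,fy=6,interpolation=2)[:,:,::-1])
```

```text
False [-0.3051 -0.7761  0.6034]
contact True x,y,z 0.246892063074789 0.004435711444271412 0.022089655494507327 [0.6239 0.6051 3.9733] 9.2083
```

View pics/s3.png

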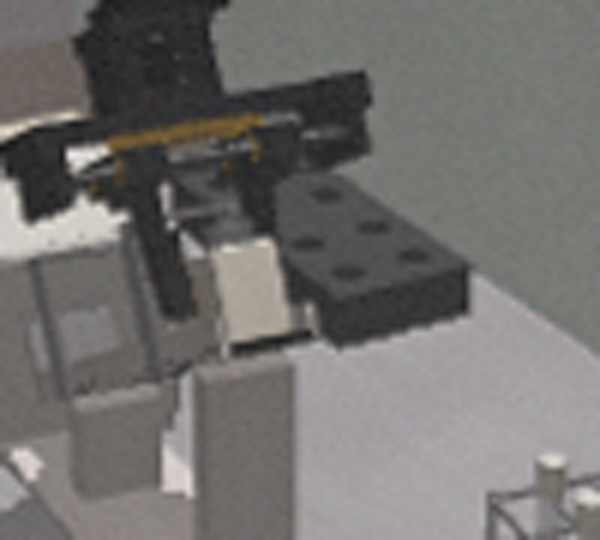

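The pack sits between the walls, touching the floor at z≈2 mm. Releasing it.

Run:
```python
from h import *
move_gripper(.06); sleep(.6)
move_linear(chute(.26,.0045,.14),v=.15)
move_gripper(0.0)
ax=np.array([.590,-.241]); a=np.radians(150)   # finger trailing front peg (170 deg)
p=ax+.155*np.array([np.cos(a),np.sin(a)]); 
goto([*p,.20],R([np.cos(a),np.sin(a),0],[0,0,-1]))
print(current_tool_pos(),current_opening(),current_t(),np.round(current_q(),2))
t,s=camera("top"),camera("side"); cv2.imwrite("pics/t4.png",t[:,:,::-1]);cv2.imwrite("pics/s4.png",s[:,:,::-1])
cv2.imwrite("pics/m4.png",np.hstack([cv2.resize(t[180:290,160:290],(390,330),interpolation=2),cv2.resize(s[130:240,220:350],(390,330),interpolation=2)])[:,:,::-1])
```

```text
[ 0.45647827 -0.16302988  0.20016239] 0.0004708698365338188 14.1333 [-0.21  0.34  0.56  2.03 -0.24  0.84  1.54]
```

View pics/m4.png

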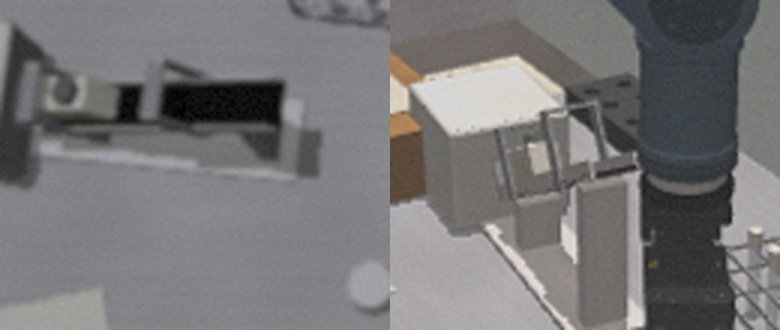

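The bench pack lies at the foot, with its cap just uphill of the lower bridge. Next I turn the carousel by pushing the front peg.

```bash
cat >> h.py <<'E'
AX=np.array([.592,-.241])
def tp(deg,z,r=.155):
    a=np.radians(deg); e=np.array([np.cos(a),np.sin(a)]); return np.array([*(AX+r*e),z]),R([*e,0],[0,0,-1])
def sweep(a0,a1,z,step=6,v=.12):
    f0=current_contact_force()
    for a in np.linspace(a0,a1,int(np.ceil(abs(a1-a0)/step))+1)[1:]:
        p,o=tp(a,z); move_linear(p,v=v,ori=o); print(round(a),np.round(current_contact_force()-f0,1),end=" | ")
E
python3 - <<'E'
from h import *
p,o=tp(150,.072); move_linear(p,v=.15,ori=o)
sweep(150,206,.072); p,o=tp(202,.072); move_linear(p,ori=o); p[2]=.2; move_linear(p,v=.2)
p,o=tp(170,.3); 
print(current_t())
goto(*tp(150,.25))
t,s=camera("top"),camera("side"); cv2.imwrite("pics/t5.png",t[:,:,::-1]);cv2.imwrite("pics/s5.png",s[:,:,::-1])
cv2.imwrite("pics/m5.png",np.hstack([cv2.resize(t[140:280,320:460],(400,400),interpolation=2),cv2.resize(s[215:355,290:430],(400,400),interpolation=2)])[:,:,::-1])
E
```

```text
156 [0.9 0.6 1.7] | 161 [ 0.3 -0.   0.9] | 167 [0.1 0.5 1.9] | 172 [0.7 0.9 0.5] | 178 [0.1 0.4 0.2] | 184 [-0.1  0.5  0.2] | 189 [0.1 1.5 0.3] | 195 [0.7 0.6 0.7] | 200 [1.  0.6 1.3] | 206 [0.2 0.2 1.3] | 19.025
```

View pics/m5.png

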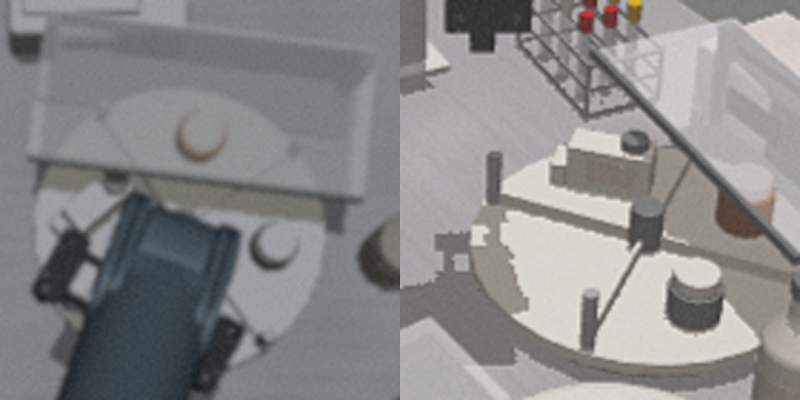

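The side crop shows the tray turned about 45° with everything upright. The next peg is at px (322.5,268.2), the pushed peg at (356.5,317.2), the pack cap at (372,263) and the toe at the left of the pack.

Run:
```python
from h import *
np.set_printoptions(precision=4,suppress=True)
D=lambda x,y:(290+(x-400)/2.857-.3,215+y/2.857-.3)
for n,p,z in(("peg90",(494,154),.09),("peg180",(591,293),.09),("cap",(635,137),.092),("hub",(647,206),.075),("toetopfrontL",(549,180),.056),("toetopR?",(567,150),.056),("topfront near",(568,158),.08),("top rear near",(652,152),.08),("bottom near front",(566,193),.03)):
    P=onz("side",D(*p),z); v=P[:2]-AX; print(n,P,np.degrees(np.arctan2(v[1],v[0])),np.hypot(*v))
```

```text
peg90 [ 0.5022 -0.118   0.09  ] 126.13578789958167 0.15226387287392934
peg180 [ 0.4625 -0.3307  0.09  ] -145.28032175103283 0.15756484934242243
cap [ 0.6327 -0.167   0.092 ] 61.175563491983425 0.08449410600878324
hub [ 0.5902 -0.2435  0.075 ] -126.2970348577227 0.0031162597022620637
toetopfrontL [ 0.5508 -0.1419  0.056 ] 112.56001728840441 0.10731800450944139
toetopR? [ 0.5946 -0.1097  0.056 ] 88.8476699815008 0.1313646506758064
topfront near [ 0.5672 -0.1485  0.08  ] 104.98749579799123 0.09572964262678081
top rear near [ 0.6426 -0.1824  0.08  ] 49.15827566709074 0.07744738604819368
bottom near front [ 0.5739 -0.1395  0.03  ] 100.09866402312535 0.10305873613844019
```

Run:
```python
from h import *
p,o=tp(109.5,.2); goto(p,o); p[2]=.072; move_linear(p,v=.2)
sweep(109.5,205,.072,step=8,v=.15); p,o=tp(200,.072); move_linear(p,ori=o); p[2]=.2; move_linear(p,v=.2)
movej([-1.0,.1,.3,1.9,-.2,.8,0]); print(current_t())
t,s=camera("top"),camera("side"); cv2.imwrite("pics/t6.png",t[:,:,::-1]);cv2.imwrite("pics/s6.png",s[:,:,::-1])
cv2.imwrite("pics/m6.png",np.hstack([cv2.resize(t[160:290,320:450],(400,400),interpolation=2),cv2.resize(s[225:355,290:420],(400,400),interpolation=2)])[:,:,::-1])
```

```text
117 [ 0.6 -0.2  0.3] | 125 [ 0.4 -0.1 -1. ] | 133 [ 1.   0.9 -1.1] | 141 [ 2.3  0.1 -1.4] | 149 [ 1.7  0.4 -0.8] | 157 [ 0.3 -0.4 -1.6] | 165 [ 1.6 -0.2 -1.5] | 173 [ 0.5  0.5 -0.9] | 181 [ 0.5 -0.1 -0.8] | 189 [ 0.3  0.1 -1.2] | 197 [ 0.  -0.4 -1.7] | 205 [ 0.7  0.1 -1.8] | 28.7083
```

View pics/m6.png

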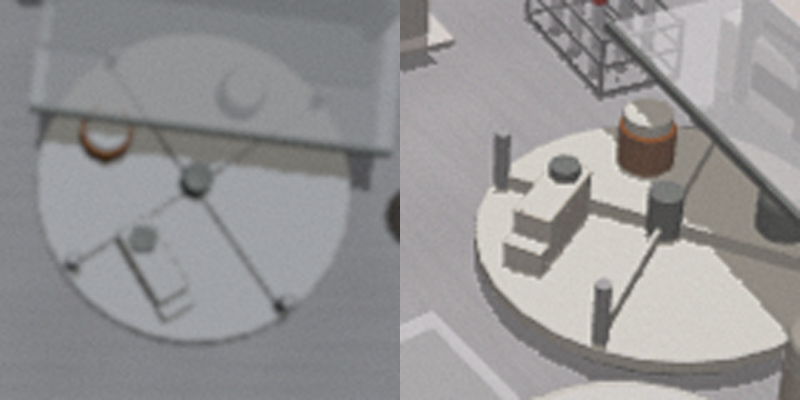

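Run:
```python
from h import *
np.set_printoptions(precision=4,suppress=True)
T=lambda x,y:(320+x/3.077-.35,160+y/3.077-.35); S=lambda x,y:(290+(x-400)/3.077-.35,225+y/3.077-.35)
ct,cs=onz("top",T(144,238),.092),onz("side",S(565,163),.092)
tt,ts=onz("top",T(178,310),.056),onz("side",S(527,248),.056)
for n,a,b in(("top",ct,tt),("side",cs,ts)): v=(b-a)[:2]; print(n,a,b,np.hypot(*v),np.degrees(np.arctan2(v[1],v[0])))
# long edge direction at z=.08 / .03: top near edge (118,235)->(155,318) bottom left edge
a,b=onz("top",T(120,237),.03),onz("top",T(162,318),.03); print(np.degrees(np.arctan2(*(b-a)[1::-1])))
a,b=onz("side",S(590,180),.08),onz("side",S(555,235),.08); print(np.degrees(np.arctan2(*(b-a)[1::-1])))
print("pegs",*[onz("side",S(*p),.09) for p in((502,133),(603,286))])
```

```text
top [ 0.5267 -0.1836  0.092 ] [ 0.4582 -0.2203  0.056 ] 0.0778199889461308 -151.81956660252564
side [ 0.5252 -0.1834  0.092 ] [ 0.4589 -0.226   0.056 ] 0.07875304540961442 -147.24110546096625
-153.51976242561636
-145.6814868432414
pegs [ 0.5045 -0.1154  0.09  ] [ 0.4598 -0.3306  0.09  ]
```

The pack stands upright at the front left of the tray, clear of the hood, with its cap at ≈(.526,-.184) and its toe direction ≈-149.5°. The jar and pot are upright. Grasping it.

Run:
```python
from h import *
th=np.radians(-149.5); o=R([np.cos(th),np.sin(th),0],[0,0,-1]); P=np.array([.503,-.199,.16])
move_gripper(.075)
print(ik(P,o)); goto(P,o); P[2]=.0515
print("hit",move_linear(P,v=.12,contact_N=8)); move_gripper(.02,25); print(current_opening(),current_contact_force())
P[2]=.25; move_linear(P,v=.15); print(current_opening(),current_t(),np.round(current_q(),2))
print(ik(chute(.38,.0045,.12),RC(1)))
goto([.50,-.05,.3],R([-U[0],-U[1],0],[0,0,-1]))
goto(chute(.38,.0045,.12),RC(1)); print(np.round(current_q(),2),current_opening(),current_t())
move_linear(chute(.34,.0045,.038),v=.12)
t,s=camera("top"),camera("side")
b=cv2.resize(s[140:205,262:327],None,fx=8,fy=8,interpolation=2); a=cv2.resize(t[190:240,230:265],None,fx=8,fy=8,interpolation=2)
p=np.zeros((520,800,3),np.uint8); p[:400,:280]=a; p[:,280:]=b; cv2.imwrite("pics/m7.png",p[:,:,::-1])
```

```text
[-0.12748376  0.50660816  0.55095763  1.91956046 -0.35726683  0.81297919
  2.71979458]
hit False
0.03609565467334319 [-0.68665651  0.81341969  2.4982196 ]
0.035831771338096625 35.4833 [-0.1   0.36  0.5   1.84 -0.21  0.99  2.59]
[-1.05728979  0.65078534  0.83032887  1.43623064  0.01594643  1.44917955
 -0.3998438 ]
[-1.1   0.68  0.92  1.44 -0.04  1.45 -0.35] 0.03585478051579091 38.45
```

View pics/m7.png

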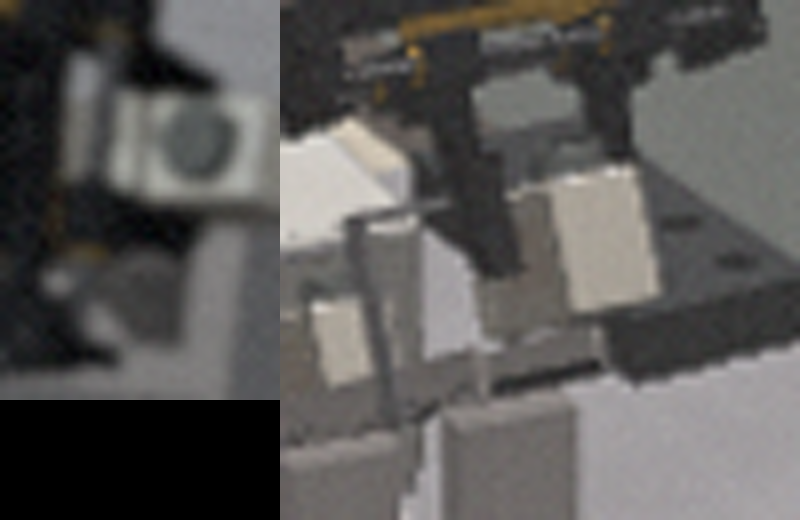

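The pack is held squarely and lines up with the chute as the first one did. The first pack's rear face shows at (340,340), seated at the foot. Inserting and releasing.

Run:
```python
from h import *
np.set_printoptions(precision=4,suppress=True)
f0=current_contact_force()
print(move_linear(chute(.247,.0045,.037),v=.08,contact_N=6))
c=move_linear(chute(.247,.0045,.012),v=.03,contact_N=3)
T=current_tool_pos()-O; print(c,T@U,T@W,T@Nn,current_contact_force()-f0)
if c and T@Nn<.027:
    move_gripper(.06); sleep(.6); move_linear(chute(.27,.0045,.14),v=.15); goto([.45,-.1,.35],R([0,1,0],[0,0,-1]))
print(current_t())
t,s=camera("top"),camera("side"); cv2.imwrite("pics/t8.png",t[:,:,::-1])
cv2.imwrite("pics/m8.png",np.hstack([cv2.resize(t[185:245,150:270],(800,400),interpolation=2)[:,:520],cv2.resize(s[130:240,220:300],(280,400),interpolation=2)])[:,:,::-1])
```

```text
False
True 0.2467995608532936 0.004396048270357592 0.023599538371234133 [1.571  0.55   5.4307]
44.8417
```

View pics/m8.png

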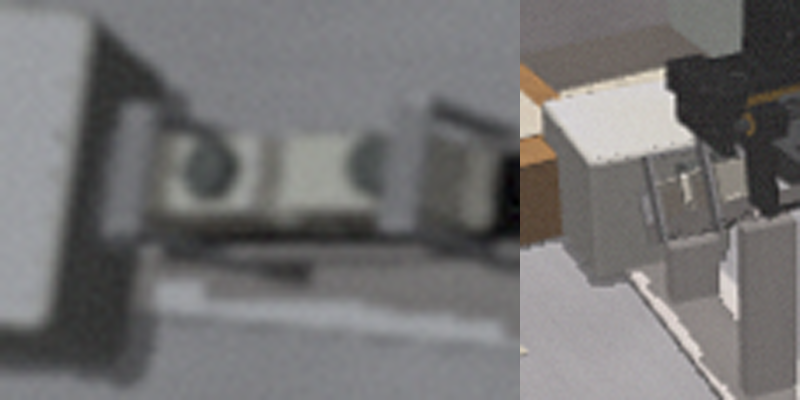

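Run:
```python
from h import *
np.set_printoptions(precision=4,suppress=True)
for n,p,z in(("cap1",(208,168),.062),("cap2 left edge",(349,168),.062),("pack1 rear top",(261,175),.05),("pack2 rear top",(488,190),.05)):
    q=onplane("top",(150+p[0]/6.667-.43,185+p[1]/6.667-.43),chute(0,0,z),Nn)-O; print(n,"x",q@U,"y",q@W)
print(current_tool_pos(),current_contact_force(),current_t())
```

```text
cap1 x 0.08182917314291843 y 0.004097692305611945
cap2 left edge x 0.16769647779736713 y 0.002675644083934173
pack1 rear top x 0.10304661072279037 y 0.0033797379639822845
pack2 rear top x 0.2386486164935302 y -0.005372213257501526
[ 0.4509 -0.0989  0.3501] [-0.3969 -0.1875  0.0429] 44.9417
```

```bash
python3 -c "
from h import *
job_done(); print(current_t())"
```

```text
the job is handed in; nothing more can be done
the job is handed in; nothing more can be done
```

Both packs are in the chute, one behind the other, cap up with toes downhill, and I handed the job in at about 45 s of robot time. `job_done()` reports no verdict.

**What I did:**
- **Bench pack:** I laid it in under the upper bridge, released it, and it slid to the stop.
- **Carousel:** Two peg pushes turned the tray about 130°, bringing its pack out in front of the hood.
- **Carousel pack:** I picked it up and loaded it the same way.

**Last checks (top camera):**
- **First pack:** its cap is 82 mm from the stop along the floor, where 80 is ideal.
- **Second pack:** its cap's leading edge is at 168 mm, where 166 is ideal.
- **Sideways:** both caps read 3–4 mm off my modelled centre line. I had measured a camera-to-robot bias of about 3.5 mm beforehand.
- **Bystanders:** the jar and pot were upright in the picture taken after the second turn. I did not measure the bench bystanders again at the end.

**Readings that disagreed:**
- The two cameras differed by up to about 8 mm, so I set the sideways position by comparing the held pack directly with the chute.
- My pick for the second pack's rear edge read 239 mm instead of 200. The first pack's picture showed the same pattern, so I take it as the visible rear face rather than the top edge.

I viewed 13 pictures, three over the budget of 10.

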